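Fetch the dapping block from behind the forming tools

TASK

Three tall steel forming tools (a round, a square and a flat one) stand round the low dapping block on the wooden stand board. Move all three out of the way into the grey tray, standing, then set the dapping block, hole up, in the middle of the black rubber pad, and then put each tool back upright on the spot where it stood at the start. Do not knock any tool over and leave the hammer, the tin and the collar alone.

Things in the scene. Friction and masses are not known exactly. Their poses are not given: they have to be found in the camera images.
- stand_board: Fixed pale wooden board, 170 x 170 and 18 high, lying flat on the bench. Origin: centre of its underside, z up; its top is 18 mm above the origin. Four dark marks on its top, in its own axes (x, y in mm): the dapping block's at (15, 0), the tools' at (-37, 0), (15, 52) and (15, -52). At the start each tool and the block stand within about 3 mm of a mark; which tool has which mark changes. Its place and yaw change.
- tray: Fixed shallow grey open tray, 240 (its x) x 110 (its y), walls 4 thick, rim 14 high, inner floor 4 above the bench. Origin: centre of its underside, z up. Side area for the three tools; anywhere inside is right, they fit in a row along its x, 75 mm apart. It lies to the left or the right of the board; place and yaw change.
- pad: Fixed black rubber pad 110 x 110 with its top 10 mm above the bench, in a thin steel plate 124 x 124. Origin: centre of its underside, z up. It lies on the other side of the board from the tray; place and yaw change.
- round_punch: Steel doming punch, 90 high: round bar 30 dia from 10 to 75 mm above the origin, its head a half-ball dome of the same diameter, on a round dark foot 42 dia and 10 high; stands upright on the stand board, about 0.5 kg. Origin: centre of the foot's underside, z up. 
- square_punch: Steel punch, 90 high: straight square bar 26 x 26 (sides along its x and y) from 10 to 90 mm above the origin, flat top, on a round dark foot 42 dia and 10 high; stands upright on the stand board, about 0.5 kg. Origin: centre of the foot's underside, z up. Any yaw within 0.7 rad of the board's.
- blade_stake: Steel stake, 90 high: straight flat bar 38 (its x) x 18 (its y) from 10 to 90 mm above the origin, flat oblong top, on a round dark foot 42 dia and 10 high; stands upright on the stand board, about 0.5 kg. Origin: centre of the foot's underside, z up. Any yaw within 0.7 rad of the board's.
- dapping_block: Low square steel block 46 x 46 and 34 high with one round blind hole, 28 dia and 10 deep, in the middle of its top; about 0.5 kg. Origin: centre of its underside, z up, sides along its x and y. It starts between the three tools, less than 14 mm from their feet, so that a gripper has no room until they are gone.
- hammer: Bystander, to be left alone. Hammer with a handle, 240 long, lying on the bench beyond the board. Origin: between handle and head, at bench level.
- tin: Bystander, to be left alone. Closed aluminium tin, 66 dia and 85 high, standing beyond the board. Origin: centre of its underside.
- collar: Bystander, to be left alone. Dark steel ring 64 outer dia, 40 hole, 22 high, lying flat beyond the board. Origin: centre of its underside.
Things that resemble listed ones, but are neither listed nor needed, are in the scene too. What is shaped like the dapping_block but purple is not meant. Leave any purple look-alike of the blade_stake alone.

How it is judged:
By the outcome, as a careful person would: the job done as asked, in the order asked, and still so for the second after the job is handed in, with the robot touching nothing.
It also fails if it takes over 122 s, if anything falls off the work surface, if the arm or the gripper's body presses on something with over 40 N, if the wrist force passes 120 N, or if a joint passes its speed limit or range.

ROBOT

A 6-joint arm with a two-finger parallel gripper is mounted at the origin on the work surface. World frame = base frame: x ahead of the robot, y to its left, z up, the work surface at z = 0. Lengths are in m, angles in rad, forces in N, time in s.
With the tool pointing down it reaches from about 0.325 to 0.85 m from the base axis. Payload 15.5 kg.
Tool frame: the origin (TCP) lies on the front face of the gripper's body, between the roots of the fingers; the fingertips stand 78 mm ahead of it and the grasp point (between the pads) lies 60 mm ahead of it; z points along the fingers, x is the direction in which the jaws open and shut, and the axes are right-handed (so a half turn about z gives the same grasp; the last joint's range is limited). The gripper opens to 91 mm and grips with 3 to 60 N. Pads are 32 mm wide; open, the fingers measure 118 mm over their backs; the gripper's body (76 mm by 178 mm) begins 60 mm behind the grasp point.
Start: joints at [-1.361, 0.494, 1.345, -0, 1.302, -0.096], TCP at [0.188, -0.596, 0.292] pointing down, gripper open.
Joint ranges: [-2.91, 2.91], [-0.82, 2.16], [0.22, 2.67], [-1.22, 4.37], [0.12, 2.79], [-3.08, 3.08]. Speed limits (rad/s): [1.89, 1.89, 2.57, 3.01, 3.01, 3.01].

INTERFACE

Orientations are given as a unit quaternion [x, y, z, w].
In Python, from station import r, eyes, ticket gives the robot as it stands.
- The arm moves only by the shell command python3 -m handwheel 'ROWS' [FORCE]. ROWS is JSON, a list of rows, each a list of 5 numbers: the shift along the tool's x, y, z in m, then the turn about the tool's z in rad, then the closure in counts, from 0 (fully open) to 255 (shut). In form: [[x, y, z, yaw, grip], ...]. A call has 1 to 20 rows; each row shifts and turns the commanded pose from where the row before left it, along the tool's axes as they then stand; what a row does not reach is not made up. A row lasts 1/12 s, in which the tool goes at most 41.7 mm and 7.16 degrees, less where a joint would pass 70% of its speed; a pose out of reach is approached as far as the arm can. A call is refused whole if a number of a shift passes 0.0417 or a number of a turn 0.125, either way. A call with a gripper value outside its range is refused whole. The fingers move at their own pace and stop on an object; FORCE is the grip in N (left out, the last holds). Time passes only in rows, so rows that do not move let the fingers close. It gives the time, the measured TCP pose, the force and the opening at its end, in the units of the state.
- r.get_obs(): the state, without advancing time (a new reading comes with each control period).
- eyes.get_image(name): name is "side" or "top" or "wrist"; returns a dict with "img" (420x560x3 uint8, red, green, blue), "range_z" (420x560 float32, m along the optical axis (not along the pixel's ray), 0 where there is no reading), "mtx" (3x3 intrinsics, pixels), "world_to_cam" (4x4, takes a point from world to camera coordinates); the wrist camera has in their place "mount" (4x4, takes a point from camera to tool coordinates, whose origin is the TCP and whose axes are the tool frame's). Camera axes: x right, y down, z forward; pixel columns grow to the right and rows downward; lengths in m; the calibration is good to about 2 mm. A picture is of the moment at which its call begins: read the wrist's pose just before it.
- ticket.hand_in(): hands the job in, once; it reports no verdict.
The state is a dict: "t": time; "q": joint angles; "qvel": joint speeds; "joint_efforts": joint torques, N m; "position": TCP position; "tool_rot": TCP orientation; "wrist_force": force on the tool from outside, world axes, zero at the start; "ft_torque": the same for the moment, N m; "gripper_width": opening from 0.0 (shut) to 1.0 (fully open).
Only numpy, scipy, OpenCV 4.12 (cv2) and the standard library are available. Lean on these libraries where they do the work, as an engineer would, in place of code of your own. Each camera call takes 0.05 s, during which the arm holds its last target.

## Working session

There is one attempt and no reset: what is moved stays moved. The work goes in short steps, Python scripts to look and compute and a shell command to move; the robot and the scene stay as the last step left them, time stands still between calls to the robot, and variables do not carry over. Pictures are saved under pics/ and viewed, and the job is handed in when it is done.

```bash
ls; mkdir -p pics; python3 - <<'E'
from station import r,eyes,ticket
import cv2,numpy as np
print(r.get_obs())
for n in("top","side","wrist"):
    d=eyes.get_image(n); cv2.imwrite(f"pics/{n}0.png",d["img"][:,:,::-1]); np.savez(f"pics/{n}0.npz",**d)
    print(n,d["mtx"],d.get("world_to_cam",d.get("mount")))
E
```

```text
pics
{'t': 0.0, 'q': array([-1.36149754e+00,  4.94194079e-01,  1.34609917e+00, -2.22248614e-05,
        1.30252630e+00, -9.55237016e-02]), 'qvel': array([ 3.88079478e-05, -5.90404155e-04, -3.21814792e-04, -7.54108660e-05,
       -4.78338796e-04,  3.49299446e-04]), 'joint_efforts': array([-3.93892478e-03, -8.78843808e+01, -3.81863379e+01,  7.05095963e-02,
        5.32796513e-02, -1.65402344e-05]), 'position': array([ 0.18750276, -0.59592019,  0.29164227]), 'tool_rot': array([ 8.06265772e-01, -5.91553149e-01, -4.64868849e-04, -4.00416508e-04]), 'wrist_force': array([-0.18343369,  0.00488946, -0.25474475]), 'ft_torque': array([-0.00169608, -0.04902778,  0.01063742]), 'gripper_width': 0.9996784691487118}
top [[437.40557997   0.         279.1493501 ]
 [  0.         437.40557997 206.98126691]
 [  0.           0.           1.        ]] [[ 0.01741502 -0.99982956  0.00612871 -0.00698553]
 [-0.99781825 -0.01776974 -0.06358444  0.59205762]
 [ 0.06368251 -0.00500802 -0.99795764  0.87507264]
 [ 0.          0.          0.          1.        ]]
side [[402.28027346   0.         286.83805145]
 [  0.         402.28027346 209.69615573]
 [  0.           0.           1.        ]] [[-9.70632075e-01 -2.40568416e-01 -4.61004276e-04  5.74787125e-01]
 [-1.13071344e-01  4.57903743e-01 -8.81781738e-01  1.19891508e-01]
 [ 2.12339931e-01 -8.55833511e-01 -4.71657454e-01  6.35198646e-01]
 [ 0.00000000e+00  0.00000000e+00  0.00000000e+00  1.00000000e+00]]
wrist [[296.57675651   0.         279.82297835]
 [  0.         296.57675651 208.33879639]
 [  0.           0.           1.        ]] [[ 9.99999462e-01  6.24798184e-04  8.27792770e-04 -3.33737007e-04]
 [-8.20528484e-04  9.64788818e-01  2.63024454e-01 -7.41764608e-02]
 [-6.34308007e-04 -2.63024992e-01  9.64788812e-01 -9.30255244e-02]
 [ 0.00000000e+00  0.00000000e+00  0.00000000e+00  1.00000000e+00]]
```

View pics/top0.png

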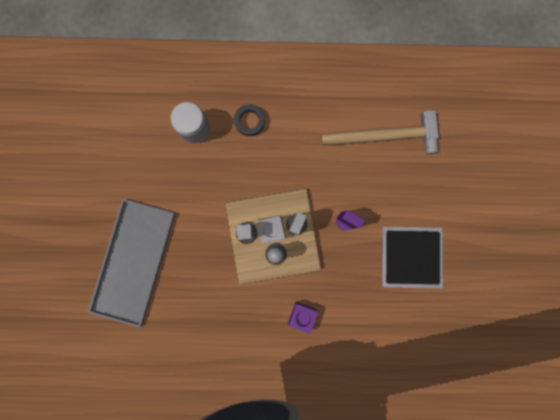

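View pics/side0.png

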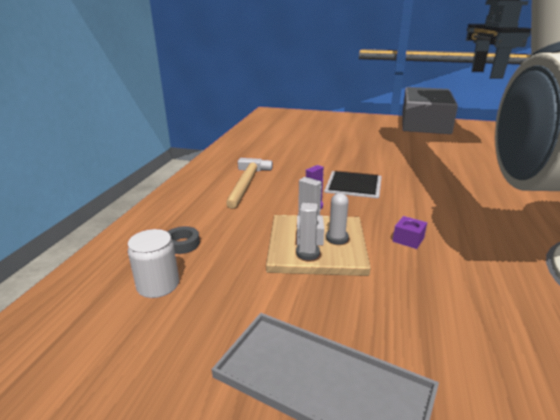

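```bash
cat > h.py <<'E'
import numpy as np,cv2
def cloud(d,tool=None):
    z=d["range_z"]; K=d["mtx"]; v,u=np.mgrid[:z.shape[0],:z.shape[1]]
    P=np.stack([(u-K[0,2])*z/K[0,0],(v-K[1,2])*z/K[1,1],z],-1)
    T=np.linalg.inv(d["world_to_cam"]) if "world_to_cam" in d else tool@d["mount"]
    W=P@T[:3,:3].T+T[:3,3]; W[z==0]=np.nan
    return W
def toolT(o):
    from scipy.spatial.transform import Rotation as R
    T=np.eye(4);T[:3,:3]=R.from_quat(o["tool_rot"]).as_matrix();T[:3,3]=o["position"];return T
def rect(p):
    (c,s,a)=cv2.minAreaRect((p[:,:2]*1000).astype(np.float32)); return np.round(c,1),np.round(s,1),round(a,1)
E
python3 - <<'E'
from h import *
d=dict(np.load("pics/top0.npz")); W=cloud(d); im=d["img"].astype(int); Z=W[...,2]
def box(u0,v0,u1,v1):
    m=np.zeros(Z.shape,bool); m[v0:v1,u0:u1]=1; return m
def rep(n,m):
    n_,l,st,_=cv2.connectedComponentsWithStats(m.astype(np.uint8),connectivity=8)
    for i in range(1,n_):
        if st[i,4]>15:
            p=W[l==i]; print(n,st[i],rect(p),"mean",np.round(p.mean(0)*1000,1))
b=box(215,180,330,290)
rep("board",b&(Z>.012)&(Z<.024)); rep("boardall",b&(Z>.012))
rep("tall",b&(Z>.09)); rep("block",b&(Z>.045)&(Z<.058))
rep("pad",box(370,215,455,300)&(Z>.004)); rep("padblk",box(370,215,455,300)&(im.sum(2)<90))
rep("tray",box(80,190,185,335)&(Z>.008)); rep("trayall",box(80,190,185,335)&(Z>.003))
rep("purple",(im[...,2]>im[...,1]*1.8)&(im[...,2]>40)&(Z>.02)&box(215,180,380,350))
rep("far",box(160,80,450,170)&(Z>.01))
bench=box(340,330,540,350)|box(20,150,90,300);print(np.nanmean(Z[bench]))
s=d["img"][170:340,210:390]; cv2.imwrite("pics/crop.png",cv2.resize(s,None,fx=4,fy=3.5,interpolation=3)[:,:,::-1])
E
```

```text
board [ 226  188   95   96 5328] (array([534.2,  15.3]), array([170.1, 170.1]), 10.9) mean [532.1  15.1  16.8]
boardall [ 226  188   95   96 6882] (array([534.2,  15.3]), array([170.1, 170.1]), 10.9) mean [533.6  15.3  28. ]
tall [290 212  17  22 208] (array([558.7, -31.2]), array([18. , 37.8]), 66.8) mean [558.6 -30.9 106.5]
tall [237 224  15  15 205] (array([541.2,  67.6]), array([25.7, 25.9]), 1.3) mean [541.1  67.6 106.6]
tall [268 247  16  16 201] (array([498.8,   9.1]), array([27.7, 27.8]), 1.3) mean [499.6   9.4 101.9]
block [257 216  28  27 376] (array([546.9,  19.2]), array([45.9, 45.9]), 13.3) mean [546.8  19.2  50.7]
pad [ 385  230   56   55 2831] (array([ 494.7, -274. ]), array([113.6, 111.7]), 89.6) mean [ 495.2 -273.4    8.5]
tray [ 88 198  87 129 874] (array([475.5, 303.5]), array([111.9, 240.3]), 75.3) mean [470.1 305.8  12.6]
trayall [  88  198   87  130 3899] (array([473.1, 304.7]), array([116.4, 249.2]), 76.3) mean [473.  305.6   6.2]
purple [338 211  26  17 256] (array([ 568.4, -135.2]), array([37.2, 16.5]), 60.0) mean [ 567.6 -132.5   77.6]
purple [289 303  28  30 537] (array([372.5, -47.3]), array([44.8, 45.7]), 70.4) mean [372.1 -47.1  29.7]
far [ 171  102   39   40 1151] (array([756.5, 182.8]), array([62.9, 62.2]), 89.0) mean [751.6 179.2  73.2]
far [234 104  31  31 498] (array([773.8,  68.8]), array([62.8, 62. ]), 27.0) mean [773.1  68.4  20. ]
far [ 321  110  118   43 1820] (array([ 744.6, -201.6]), array([ 87.3, 239.5]), 5.8) mean [ 748.4 -223.7   21.8]
-0.0009258240018530082
```

View pics/crop.png

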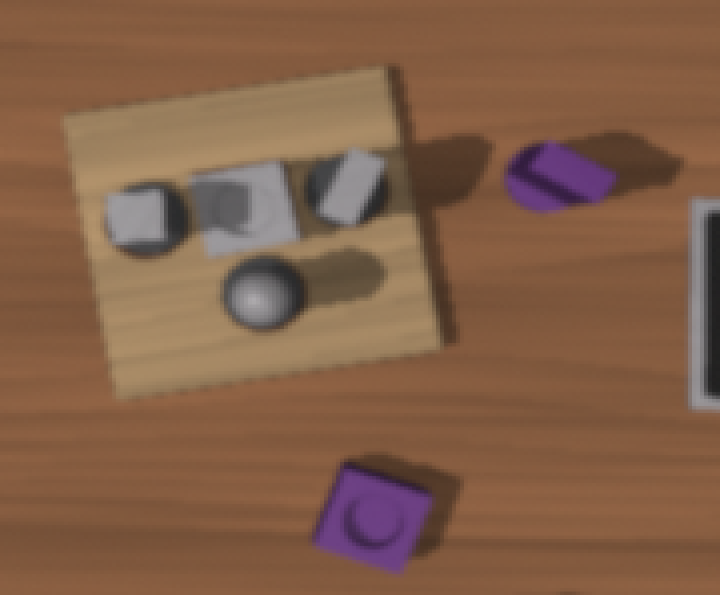

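```bash
cat > plan.py <<'E'
# usage: plan.py x y z yawdeg (mm): prints turn needed then shift in the tool frame AFTER the turn
import sys,numpy as np
from station import r
o=r.get_obs(); from h import toolT
T=toolT(o); yaw=np.degrees(np.arctan2(T[1,0],T[0,0]))
x,y,z,w=map(float,sys.argv[1:5]); 
d=np.array([x,y,z])-T[:3,3]*1000; dy=(w-yaw+180)%360-180
a=np.radians(w); X=np.array([np.cos(a),np.sin(a),0]); Y=np.array([np.sin(a),-np.cos(a),0])
print("t %.2f pos %s yaw %.2f q6 %.2f F %s grip %.3f tilt %s"%(o["t"],np.round(T[:3,3]*1000,1),yaw,o["q"][5],np.round(o["wrist_force"],1),o["gripper_width"],np.round(T[:2,2],4)))
print("turn rad %.4f  shift mm x %.1f y %.1f z %.1f"%(-np.radians(dy),d@X,d@Y,-d[2]))
E
python3 plan.py 541.1 67.6 250 -88.7
python3 - <<'E'
from h import *
d=dict(np.load("pics/top0.npz")); W=cloud(d); im=d["img"].astype(int)
m=np.zeros(im.shape[:2],bool); m[215:300,370:455]=1
p=m&(im.max(2)<45); print(p.sum(),rect(W[p]),W[p].mean(0))
g=m&(im.min(2)>75); print(g.sum(),rect(W[g]))
E
```

```text
t 0.15 pos [ 187.5 -596.   291.8] yaw -72.53 q6 -0.10 F [0.2 0.8 0. ] grip 1.002 tilt [-0.0002  0.0009]
turn rad 0.2822  shift mm x -655.4 y -368.5 z 41.8
2585 (array([ 477.4, -280.4]), array([ 67.2, 128.1]), 45.0) [nan nan nan]
1063 (array([ 494.3, -275. ]), array([128.9, 131. ]), 0.3)
```

```bash
python3 -m handwheel '[[0,0,0,0.094,0],[0,0,0,0.094,0],[0,0,0,0.094,0],[-0.018,-0.01,0,0,0],[-0.034,-0.019,0,0,0],[-0.034,-0.019,0,0,0],[-0.034,-0.019,0,0,0],[-0.034,-0.019,0,0,0],[-0.034,-0.019,0,0,0],[-0.034,-0.019,0,0,0],[-0.034,-0.019,0,0,0],[-0.034,-0.019,0,0,0],[-0.034,-0.019,0,0,0],[-0.034,-0.019,0,0,0],[-0.034,-0.019,0,0,0],[-0.034,-0.019,0,0,0],[-0.034,-0.019,0,0,0],[-0.034,-0.019,0,0,0],[-0.034,-0.019,0,0,0],[-0.034,-0.019,0,0,0]]' 40
python3 plan.py 541.1 67.6 262 -88.7
```

```text
t: 1.82
position: [0.4891, -0.0252, 0.2922]
tool_rot: [0.715, -0.699, 0.0, 0.0]
wrist_force: [1.4, -0.8, 0.5]
gripper_width: 1.001
t 1.82 pos [489.1 -25.2 292.2] yaw -88.69 q6 1.37 F [ 1.4 -0.8  0.5] grip 1.001 tilt [-0. -0.]
turn rad 0.0002  shift mm x -91.6 y -54.1 z 30.2
```

```bash
python3 -m handwheel '[[-0.03,-0.018,0.01,0,0],[-0.03,-0.018,0.01,0,0],[-0.018,-0.01,0.01,0,0],[0,0,0,0,0],[0,0,0,0,0]]'
cat > look.py <<'E'
import sys
from station import r,eyes
from h import *
def shot(n,tag):
    o=r.get_obs(); d=eyes.get_image(n); cv2.imwrite(f"pics/{tag}.png",d["img"][:,:,::-1]); np.savez(f"pics/{tag}.npz",T=toolT(o),**d)
    return d,cloud(d,toolT(o))
E
python3 - <<'E'
from look import *
d,W=shot("wrist","w1"); Z=W[...,2]
m=(Z>.09)&(Z<.13)&(W[...,0]>.4)&(W[...,0]<.65)&(abs(W[...,1])<.15)
n,l,st,_=cv2.connectedComponentsWithStats(m.astype(np.uint8))
for i in range(1,n):
    if st[i,4]>100:
        p=W[l==i]; q=p[p[:,2]>np.nanmax(p[:,2])-.003] ; print(st[i],rect(p),rect(q),q.mean(0))
E
python3 plan.py 541.1 67.6 262 -88.7
```

```text
t: 2.23
position: [0.5327, 0.0527, 0.2615]
tool_rot: [0.716, -0.698, -0.001, 0.001]
wrist_force: [0.3, -0.2, 0.7]
gripper_width: 0.999
[468 159  40  38 643] (array([ 567.9, -134. ]), array([38.3, 18.1]), 60.6) (array([ 567.8, -133.9]), array([38.3, 17.9]), 60.6) [ 0.56804586 -0.1331406   0.0908667 ]
[ 354  164   45   50 1222] (array([557.3, -29.5]), array([18.6, 37.9]), 67.7) (array([557.4, -29.7]), array([18.3, 37.7]), 66.8) [ 0.55804602 -0.02979405  0.10866268]
[ 245  188   33   36 1009] (array([539.4,  69.4]), array([26.4, 26.2]), 5.6) (array([539.6,  69.4]), array([26.1, 25.8]), 5.5) [0.53978754 0.06928421 0.10869262]
[308 232  32  32 811] (array([499.2,  11.1]), array([27.5, 28.9]), 5.3) (array([498.5,  10.7]), array([16.3, 15.1]), 20.7) [0.49819586 0.01110851 0.10752723]
t 2.28 pos [532.6  51.9 262. ] yaw -88.64 q6 1.53 F [0.1 0.1 0.3] grip 0.996 tilt [-0.0009 -0.0002]
turn rad 0.0010  shift mm x -15.5 y -8.8 z -0.0
```

View pics/w1.png

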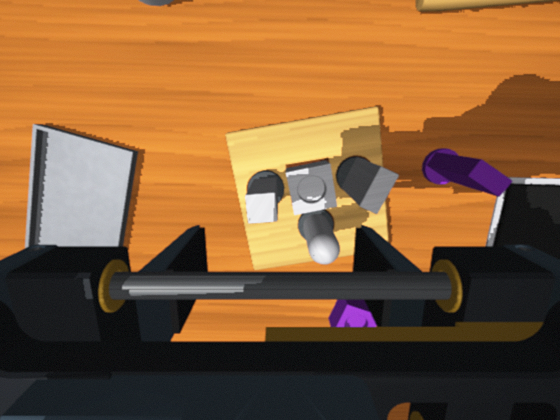

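```bash
python3 plan.py 540 68.8 140 -86
```

```text
t 2.28 pos [532.6  51.9 262. ] yaw -88.64 q6 1.53 F [0.1 0.1 0.3] grip 0.996 tilt [-0.0009 -0.0002]
turn rad -0.0461  shift mm x -16.4 y -8.6 z 122.0
```

```bash
python3 -m handwheel '[[0,0,0,-0.046,0],[-0.0164,-0.0086,0,0,0],[0,0,0.02,0,0],[0,0,0.03,0,0],[0,0,0.02,0,0],[0,0,0,0,0]]'
python3 plan.py 540 68.8 140 -86
python3 - <<'E'
from look import *
d,W=shot("wrist","w2"); Z=W[...,2]
m=(Z>.09)&(Z<.13)&(W[...,0]>.4)&(W[...,0]<.65)&(abs(W[...,1])<.15)
n,l,st,_=cv2.connectedComponentsWithStats(m.astype(np.uint8))
for i in range(1,n):
    if st[i,4]>100:
        p=W[l==i]; q=p[p[:,2]>np.nanmax(p[:,2])-.003] ; print(st[i],rect(p),rect(q),q.mean(0))
E
```

```text
t: 2.78
position: [0.5384, 0.0676, 0.1896]
tool_rot: [0.731, -0.683, -0.002, 0.002]
wrist_force: [-1.4, 0.2, -0.1]
gripper_width: 1.001
t 2.78 pos [538.4  67.6 189.6] yaw -86.13 q6 1.52 F [-1.4  0.2 -0.1] grip 1.001 tilt [-0.005  -0.0002]
turn rad -0.0023  shift mm x -1.1 y -1.6 z 49.6
[ 400  192   68   68 2448] (array([557.4, -29.4]), array([18.9, 38. ]), 66.6) (array([557.3, -29.6]), array([18.7, 38. ]), 67.6) [ 0.55889777 -0.02949473  0.10861062]
[ 256  218   43   48 1889] (array([539.6,  69.4]), array([26.5, 26. ]), 5.6) (array([539.5,  69.4]), array([26.5, 26. ]), 5.8) [0.53991235 0.0694017  0.10852621]
[180 225  28  47 523] (array([538.3, 114.2]), array([31.8,  8.6]), 20.7) (array([542.5, 114.9]), array([24.1,  8.2]), 25.9) [0.5449716  0.11606778 0.12849947]
[352 225  28  47 520] (array([544.5,  22.1]), array([ 8.5, 31.8]), 77.0) (array([548.6,  22. ]), array([ 8.1, 24.4]), 71.8) [0.55175999 0.02120143 0.1284749 ]
[334 300  37  20 538] (array([494.3,  14.5]), array([19.5, 19.4]), 29.6) (array([497.2,  11.8]), array([14.2, 12.7]), 16.7) [0.49785059 0.01185723 0.10770193]
```

View pics/w2.png

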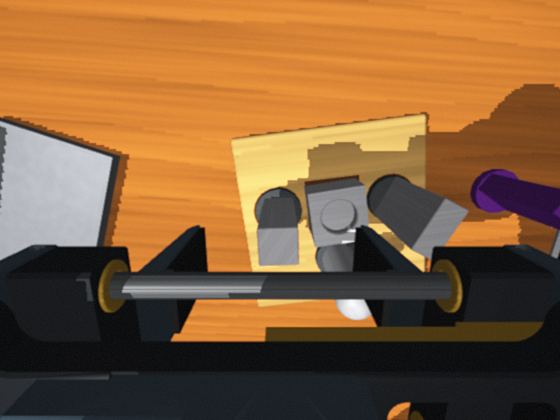

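```bash
python3 -m handwheel '[[-0.001,-0.0016,0.015,-0.023,0],[0,0,0.02,0,0],[0,0,0.0145,0,0],[0,0,0,0,0]]'
python3 plan.py 540 68.8 140 -85
python3 -m handwheel '[[0,0,0,0,120],[0,0,0,0,200],[0,0,0,0,255],[0,0,0,0,255],[0,0,0,0,255],[0,0,0,0,255],[0,0,0,0,255],[0,0,0,0,255]]' 40
python3 plan.py 540 68.8 140 -85
```

```text
t: 3.17
position: [0.5415, 0.0692, 0.1423]
tool_rot: [0.739, -0.674, -0.0, 0.001]
wrist_force: [-0.4, 0.1, -0.0]
gripper_width: 1.0
t 3.17 pos [541.5  69.2 142.3] yaw -84.79 q6 1.50 F [-0.4  0.1 -0. ] grip 1.000 tilt [-0.0014 -0.0001]
turn rad 0.0037  shift mm x 0.3 y 1.5 z 2.3
t: 3.83
position: [0.5418, 0.0699, 0.1428]
tool_rot: [0.739, -0.674, -0.0, 0.0]
wrist_force: [0.3, -0.3, -0.1]
gripper_width: 0.444
t 3.83 pos [541.8  69.9 142.8] yaw -84.74 q6 1.50 F [ 0.3 -0.3 -0.1] grip 0.444 tilt [-0. -0.]
turn rad 0.0046  shift mm x 1.0 y 1.9 z 2.8
```

```bash

python3 -m handwheel '[[0,0,0,0,255],[0,0,0,0,255],[0,0,0,0,255],[0,0,0,0,255],[0,0,0,0,255],[0,0,0,0,255]]' 40
python3 plan.py 540 68.8 140 -85
```

```text
t: 4.33
position: [0.5419, 0.0699, 0.1427]
tool_rot: [0.739, -0.674, -0.0, 0.0]
wrist_force: [-0.4, -1.3, -1.1]
gripper_width: 0.286
t 4.33 pos [541.9  69.9 142.7] yaw -84.74 q6 1.50 F [-0.4 -1.3 -1.1] grip 0.286 tilt [-0.0001 -0.    ]
turn rad 0.0045  shift mm x 0.9 y 1.9 z 2.7
```

```bash
python3 plan.py 548 284.5 129.7 -84.74
python3 -m handwheel '[[0,0,-0.01,0,255],[0,0,-0.02,0,255],[0,0,-0.03,0,255],[0,0,-0.03,0,255]]' 40
python3 plan.py 548 284.5 129.7 -84.74
```

```text
t 4.33 pos [541.9  69.9 142.7] yaw -84.74 q6 1.50 F [-0.4 -1.3 -1.1] grip 0.286 tilt [-0.0001 -0.    ]
turn rad -0.0000  shift mm x -213.1 y -25.8 z 13.0
t: 4.67
position: [0.541, 0.0699, 0.2336]
tool_rot: [0.739, -0.674, -0.001, 0.001]
wrist_force: [0.5, -0.1, -5.7]
gripper_width: 0.281
t 4.67 pos [541.   69.9 233.6] yaw -84.74 q6 1.50 F [ 0.5 -0.1 -5.7] grip 0.281 tilt [-0.0024  0.    ]
turn rad -0.0000  shift mm x -213.0 y -26.6 z 103.9
```

```bash
python3 -m handwheel '[[-0.015,-0.002,0,0,255],[-0.03,-0.004,0,0,255],[-0.033,-0.004,0,0,255],[-0.033,-0.004,0,0,255],[-0.033,-0.004,0,0,255],[-0.033,-0.004,0,0,255],[-0.026,-0.003,0,0,255],[-0.01,-0.001,0,0,255],[0,0,0.02,0,255],[0,0,0.03,0,255],[0,0,0.03,0,255],[0,0,0.014,0,255],[0,0,0,0,255]]' 40
python3 plan.py 548 284.5 128.7 -84.74
python3 - <<'E'
from look import *
shot("side","s1")
E
```

```text
t: 5.75
position: [0.5463, 0.2834, 0.1357]
tool_rot: [0.739, -0.674, -0.001, 0.003]
wrist_force: [-0.4, -0.7, -6.0]
gripper_width: 0.284
t 5.75 pos [546.3 283.4 135.7] yaw -84.74 q6 1.86 F [-0.4 -0.7 -6. ] grip 0.284 tilt [-0.0058 -0.0024]
turn rad -0.0000  shift mm x -1.0 y -1.8 z 7.0
```

View pics/s1.png

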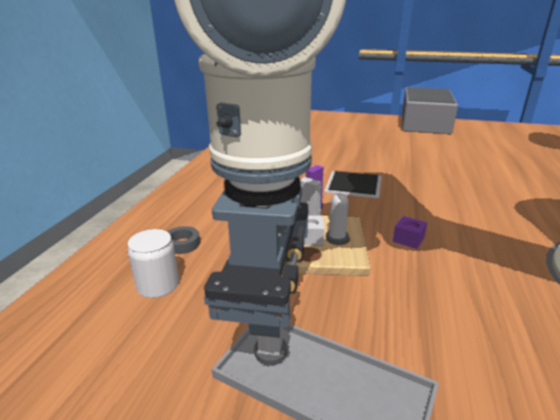

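```bash
python3 -m handwheel '[[0,0,0.005,0,255],[0,0,0,0,255],[0,0,0,0,255]]' 40
python3 plan.py 548 284.5 128.7 -84.74
```

```text
t: 6.05
position: [0.5487, 0.2845, 0.1348]
tool_rot: [0.739, -0.674, 0.0, -0.001]
wrist_force: [0.5, 0.1, -6.0]
gripper_width: 0.281
t 6.05 pos [548.7 284.5 134.8] yaw -84.75 q6 1.86 F [ 0.5  0.1 -6. ] grip 0.281 tilt [0.0014 0.0005]
turn rad -0.0001  shift mm x -0.1 y 0.7 z 6.1
```

```bash
python3 -m handwheel '[[0,0,0.003,0,255],[0,0,0.002,0,255],[0,0,0,0,255],[0,0,0,0,255]]' 40
python3 plan.py 548 284.5 128.7 -84.74
```

```text
t: 6.38
position: [0.5483, 0.2844, 0.1288]
tool_rot: [0.739, -0.674, 0.0, -0.0]
wrist_force: [-0.2, 0.1, -6.4]
gripper_width: 0.279
t 6.38 pos [548.3 284.4 128.8] yaw -84.74 q6 1.86 F [-0.2  0.1 -6.4] grip 0.279 tilt [0.0001 0.    ]
turn rad 0.0000  shift mm x -0.1 y 0.2 z 0.1
```

```bash
python3 -m handwheel '[[0,0,0.001,0,255],[0,0,0,0,255],[0,0,0,0,255]]' 40;python3 -m handwheel '[[0,0,0.001,0,255],[0,0,0,0,255],[0,0,0,0,255]]' 40
```

```text
t: 6.63
position: [0.5483, 0.2844, 0.1286]
tool_rot: [0.739, -0.674, 0.0, -0.0]
wrist_force: [-2.2, -1.6, 9.7]
gripper_width: 0.284
t: 6.88
position: [0.5484, 0.2844, 0.1286]
tool_rot: [0.739, -0.674, 0.0, -0.001]
wrist_force: [-7.6, -5.0, 23.8]
gripper_width: 0.281
```

```bash
python3 -m handwheel '[[0,0,-0.001,0,255],[0,0,-0.0005,0,200],[0,0,0,0,150],[0,0,0,0,0],[0,0,0,0,0],[0,0,0,0,0],[0,0,0,0,0],[0,0,0,0,0],[0,0,0,0,0],[0,0,0,0,0],[0,0,-0.02,0,0],[0,0,-0.03,0,0],[0,0,-0.03,0,0],[0,0,-0.03,0,0]]' 40
python3 plan.py 498.8 10.7 238 -84.74
python3 - <<'E'
from look import *
shot("side","s2");shot("top","t2")
E
```

```text
t: 8.05
position: [0.548, 0.2843, 0.2394]
tool_rot: [0.739, -0.674, -0.0, 0.0]
wrist_force: [-0.1, -0.9, -0.3]
gripper_width: 1.0
t 8.05 pos [548.  284.3 239.4] yaw -84.74 q6 1.86 F [-0.1 -0.9 -0.3] grip 1.000 tilt [-0.0006 -0.0002]
turn rad -0.0001  shift mm x 267.9 y 74.1 z 1.4
```

View pics/s2.png

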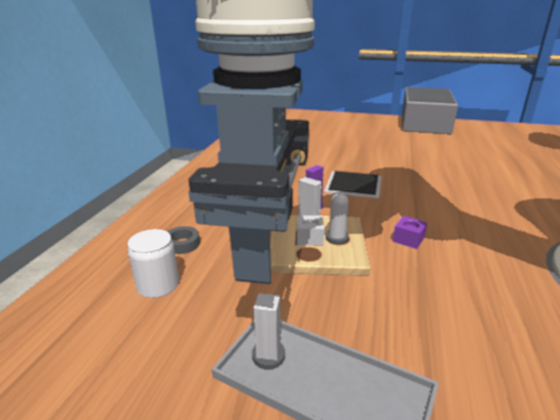

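```bash
python3 -m handwheel '[[0.015,0.004,0,0,0],[0.034,0.0095,0,0,0],[0.036,0.01,0,0,0],[0.036,0.01,0,0,0],[0.036,0.01,0,0,0],[0.036,0.01,0,0,0],[0.036,0.01,0,0,0],[0.028,0.0075,0,0,0],[0.011,0.003,0,0,0],[0,0,0.015,0,0],[0,0,0.015,0,0],[0,0,0,0,0],[0,0,0,0,0],[0,0,0,0,0]]' 40
python3 - <<'E'
from look import *
d,W=shot("wrist","w3"); Z=W[...,2]
m=(Z>.09)&(Z<.115)&(W[...,0]>.4)&(W[...,0]<.65)&(abs(W[...,1])<.15)
n,l,st,_=cv2.connectedComponentsWithStats(m.astype(np.uint8))
for i in range(1,n):
    if st[i,4]>100:
        p=W[l==i]; q=p[p[:,2]>np.nanmax(p[:,2])-.003] ; print(st[i],rect(p),rect(q),q.mean(0))
E
python3 plan.py 498.8 10.7 142.5 -84.74
```

```text
t: 9.32
position: [0.4991, 0.0109, 0.2084]
tool_rot: [0.739, -0.674, -0.0, 0.0]
wrist_force: [0.0, 0.3, 0.6]
gripper_width: 0.997
[ 322  127   57   64 1927] (array([557.1, -29.9]), array([18.7, 37.9]), 67.2) (array([557.2, -29.7]), array([18.1, 37.8]), 67.1) [ 0.55773877 -0.02994117  0.1086675 ]
[ 467  131   50   51 1098] (array([ 567.4, -134.2]), array([38.2, 18. ]), 60.3) (array([ 567.4, -134.2]), array([38.2, 18. ]), 60.3) [ 0.56796703 -0.13322351  0.09079761]
[ 260  212   41   42 1297] (array([498.6,  10.9]), array([28. , 29.4]), 20.8) (array([497.8,  10.7]), array([14.7, 15.3]), 9.9) [0.4979976  0.01082025 0.10778186]
t 9.37 pos [499.3  11.  208.7] yaw -84.71 q6 1.38 F [-0.9  0.   0.2] grip 0.998 tilt [ 0.0005 -0.    ]
turn rad 0.0005  shift mm x 0.2 y 0.5 z 66.2
```

View pics/w3.png

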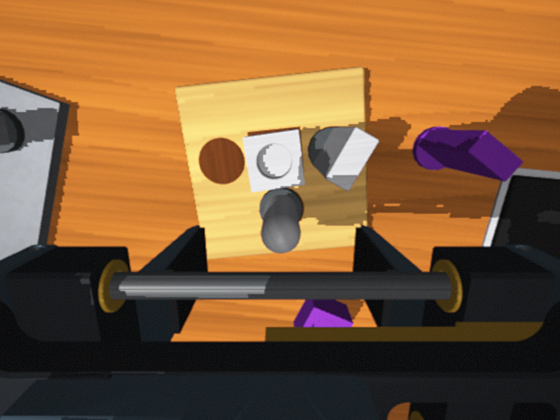

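Punch centred between the fingers (col 280). Descend and grip.

```bash
python3 -m handwheel '[[0,0,0.02,0,0],[0,0,0.03,0,0],[0,0,0.016,0,0],[0,0,0,0,0],[0,0,0,0,100],[0,0,0,0,200],[0,0,0,0,255],[0,0,0,0,255],[0,0,0,0,255],[0,0,0,0,255],[0,0,0,0,255],[0,0,0,0,255],[0,0,0,0,255],[0,0,0,0,255],[0,0,0,0,255],[0,0,0,0,255],[0,0,0,0,255]]' 40
python3 plan.py 475.5 303.5 128.7 -84.74
```

```text
t: 10.78
position: [0.4991, 0.0107, 0.1422]
tool_rot: [0.739, -0.674, 0.0, 0.0]
wrist_force: [0.6, -2.6, 0.4]
gripper_width: 0.323
t 10.78 pos [499.1  10.7 142.2] yaw -84.74 q6 1.38 F [ 0.6 -2.6  0.4] grip 0.323 tilt [ 0.     -0.0001]
turn rad -0.0000  shift mm x -293.8 y -3.3 z 13.5
```

```bash
python3 -m handwheel '[[0,0,-0.01,0,255],[0,0,-0.025,0,255],[0,0,-0.03,0,255],[0,0,-0.03,0,255],[-0.015,0,0,0,255],[-0.035,-0.0005,0,0,255],[-0.038,-0.0005,0,0,255],[-0.038,-0.0005,0,0,255],[-0.038,-0.0005,0,0,255],[-0.038,-0.0005,0,0,255],[-0.038,-0.0005,0,0,255],[-0.032,-0.0005,0,0,255],[-0.017,0,0,0,255],[-0.005,0,0.01,0,255],[0,0,0.03,0,255],[0,0,0.035,0,255],[0,0,0.02,0,255],[0,0,0.008,0,255],[0,0,0.003,0,255],[0,0,0,0,255]]' 40
python3 -m handwheel '[[0,0,0,0,255],[0,0,0,0,255]]'
python3 plan.py 475.5 303.5 128.2 -84.74
```

```text
t: 12.45
position: [0.4757, 0.3034, 0.1311]
tool_rot: [0.739, -0.674, -0.0, 0.0]
wrist_force: [-0.1, -0.2, -4.4]
gripper_width: 0.317
t: 12.62
position: [0.4763, 0.304, 0.1325]
tool_rot: [0.739, -0.674, 0.0, -0.001]
wrist_force: [-1.0, -0.1, -4.3]
gripper_width: 0.318
t 12.62 pos [476.3 304.  132.5] yaw -84.76 q6 1.94 F [-1.  -0.1 -4.3] grip 0.318 tilt [0.0019 0.001 ]
turn rad -0.0003  shift mm x 0.4 y 0.9 z 4.3
```

```bash
python3 -m handwheel '[[0,0,0.002,0,255],[0,0,0,0,255],[0,0,0,0,255],[0,0,0,0,255]]'
python3 -m handwheel '[[0,0,0.001,0,255],[0,0,0,0,255],[0,0,0,0,255]]'
```

```text
t: 12.95
position: [0.4757, 0.3039, 0.1295]
tool_rot: [0.739, -0.674, 0.0, -0.0]
wrist_force: [0.5, 0.2, -4.9]
gripper_width: 0.326
t: 13.2
position: [0.4757, 0.3039, 0.1282]
tool_rot: [0.739, -0.674, 0.0, -0.0]
wrist_force: [1.2, -0.4, -3.8]
gripper_width: 0.319
```

Just touching; release and lift.

```bash
python3 -m handwheel '[[0,0,0.0003,0,200],[0,0,0,0,150],[0,0,0,0,0],[0,0,0,0,0],[0,0,0,0,0],[0,0,0,0,0],[0,0,0,0,0],[0,0,0,0,0],[0,0,0,0,0],[0,0,-0.02,0,0],[0,0,-0.03,0,0],[0,0,-0.03,0,0],[0,0,-0.03,0,0],[0,0,0,0.125,0],[0,0,0,0.125,0],[0,0,0,0.125,0],[0,0,0,0.11,0]]' 40
python3 plan.py 557.8 -30 208 -112.9
python3 - <<'E'
from look import *
shot("side","s3")
E
```

```text
t: 14.62
position: [0.4756, 0.3038, 0.2382]
tool_rot: [-0.553, 0.833, -0.0, 0.0]
wrist_force: [0.1, 0.1, -0.9]
gripper_width: 0.998
t 14.62 pos [475.6 303.8 238.2] yaw -112.90 q6 2.43 F [ 0.1  0.1 -0.9] grip 0.998 tilt [0.0003 0.0002]
turn rad -0.0000  shift mm x 275.5 y -205.6 z 30.2
```

View pics/s3.png

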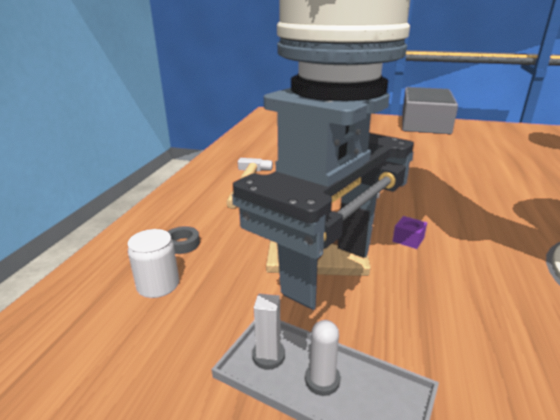

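```bash
python3 -m handwheel '[[0.013,-0.01,0,0,0],[0.028,-0.021,0,0,0],[0.0315,-0.0235,0,0,0],[0.0315,-0.0235,0,0,0],[0.0315,-0.0235,0,0,0],[0.0315,-0.0235,0,0,0],[0.0315,-0.0235,0,0,0],[0.0315,-0.0235,0,0,0],[0.027,-0.02,0,0,0],[0.013,-0.0095,0.01,0,0],[0.0055,-0.004,0.02,0,0],[0,0,0,0,0],[0,0,0,0,0],[0,0,0,0,0]]' 40
python3 - <<'E'
from look import *
d,W=shot("wrist","w4"); Z=W[...,2]
m=(Z>.09)&(Z<.115)&(W[...,0]>.4)&(W[...,0]<.65)&(abs(W[...,1])<.15)
n,l,st,_=cv2.connectedComponentsWithStats(m.astype(np.uint8))
for i in range(1,n):
    if st[i,4]>100:
        p=W[l==i]; q=p[p[:,2]>np.nanmax(p[:,2])-.003] ; print(st[i],rect(p),rect(q),q.mean(0))
E
python3 plan.py 557.8 -30 142.5 -112.9
```

```text
t: 15.83
position: [0.5599, -0.0287, 0.2085]
tool_rot: [-0.556, 0.831, 0.0, 0.0]
wrist_force: [-0.2, 1.0, -0.1]
gripper_width: 0.999
[386 151  53  31 989] (array([ 567.8, -134.7]), array([38.1, 17.8]), 60.0) (array([ 567.8, -134.7]), array([38.1, 17.8]), 60.0) [ 0.56797557 -0.13397096  0.09075884]
[ 271  207   26   59 1464] (array([557.4, -30.3]), array([17.6, 38.6]), 67.8) (array([557.4, -30.4]), array([17.4, 38.3]), 67.1) [ 0.55783144 -0.03030333  0.10851875]
t 15.88 pos [560.  -28.6 208.8] yaw -112.43 q6 1.80 F [1.3 0.9 0.5] grip 1.001 tilt [ 0.0007 -0.    ]
turn rad 0.0082  shift mm x 2.2 y 1.5 z 66.3
```

View pics/w4.png

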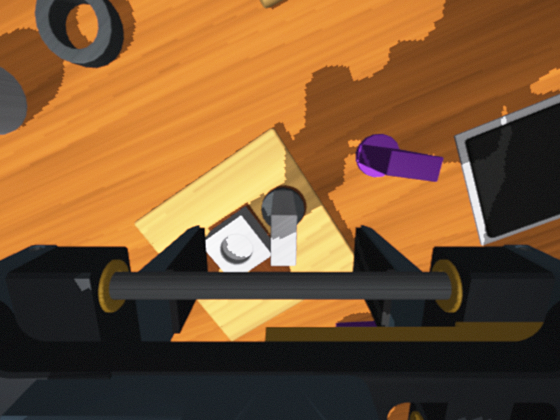

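```bash
python3 -m handwheel '[[0.002,0.0015,0,0.008,0],[0,0,0.02,0,0],[0,0,0.03,0,0],[0,0,0.016,0,0],[0,0,0,0,0],[0,0,0,0,0],[0,0,0,0,100],[0,0,0,0,200],[0,0,0,0,255],[0,0,0,0,255],[0,0,0,0,255],[0,0,0,0,255],[0,0,0,0,255],[0,0,0,0,255],[0,0,0,0,255],[0,0,0,0,255],[0,0,0,0,255],[0,0,0,0,255],[0,0,0,0,255],[0,0,0,0,255]]' 40
python3 -m handwheel '[[0,0,0,0,255],[0,0,0,0,255]]' 40
python3 plan.py 403 322.5 128.7 -112.9
```

```text
t: 17.55
position: [0.5578, -0.0307, 0.1419]
tool_rot: [-0.552, 0.834, -0.0, 0.0]
wrist_force: [0.7, 0.0, -0.2]
gripper_width: 0.192
t: 17.72
position: [0.5578, -0.0307, 0.1419]
tool_rot: [-0.552, 0.834, 0.0, -0.0]
wrist_force: [0.3, 0.4, -2.2]
gripper_width: 0.197
t 17.72 pos [557.8 -30.7 141.9] yaw -112.99 q6 1.81 F [ 0.3  0.4 -2.2] grip 0.197 tilt [-0. -0.]
turn rad -0.0015  shift mm x -265.1 y 280.0 z 13.2
```

```bash
python3 -m handwheel '[[0,0,-0.01,0,255],[0,0,-0.025,0,255],[0,0,-0.03,0,255],[0,0,-0.03,0,255],[-0.01,0.01,0,0,255],[-0.021,0.022,0,0,255],[-0.026,0.0275,0,0,255],[-0.026,0.0275,0,0,255],[-0.026,0.0275,0,0,255],[-0.026,0.0275,0,0,255],[-0.026,0.0275,0,0,255],[-0.026,0.0275,0,0,255],[-0.026,0.0275,0,0,255],[-0.026,0.0275,0,0,255],[-0.018,0.019,0,0,255],[-0.008,0.009,0,0,255],[0,0,0,0,255],[0,0,0,0,255]]' 40
python3 plan.py 403 322.5 128.7 -112.9
```

```text
t: 19.22
position: [0.4029, 0.3227, 0.2368]
tool_rot: [-0.553, 0.833, -0.0, -0.0]
wrist_force: [-0.9, -0.5, -5.3]
gripper_width: 0.189
t 19.22 pos [402.9 322.7 236.8] yaw -112.90 q6 2.53 F [-0.9 -0.5 -5.3] grip 0.189 tilt [-0.0005 -0.0006]
turn rad 0.0000  shift mm x 0.1 y -0.2 z 108.1
```

```bash
python3 -m handwheel '[[0,0,0.015,0,255],[0,0,0.03,0,255],[0,0,0.035,0,255],[0,0,0.018,0,255],[0,0,0.008,0,255],[0,0,0.001,0,255],[0,0,0,0,255],[0,0,0,0,255],[0,0,0,0,255],[0,0,0,0,255]]' 40
python3 -m handwheel '[[0,0,0.001,0,255],[0,0,0,0,255],[0,0,0,0,255]]'
```

```text
t: 20.05
position: [0.4039, 0.3228, 0.1309]
tool_rot: [-0.552, 0.834, -0.0, 0.001]
wrist_force: [0.8, 0.0, -5.4]
gripper_width: 0.194
t: 20.3
position: [0.4035, 0.3227, 0.1291]
tool_rot: [-0.552, 0.834, 0.0, 0.0]
wrist_force: [0.1, -0.7, -5.5]
gripper_width: 0.195
```

```bash
python3 -m handwheel '[[0,0,0.001,0,255],[0,0,0,0,255],[0,0,0,0,255]]'
```

```text
t: 20.55
position: [0.4034, 0.3227, 0.1279]
tool_rot: [-0.552, 0.834, 0.0, -0.0]
wrist_force: [1.1, 1.1, -5.1]
gripper_width: 0.198
```

```bash
python3 -m handwheel '[[0,0,0.0003,0,200],[0,0,0,0,150],[0,0,0,0,0],[0,0,0,0,0],[0,0,0,0,0],[0,0,0,0,0],[0,0,0,0,0],[0,0,0,0,0],[0,0,0,0,0],[0,0,-0.02,0,0],[0,0,-0.03,0,0],[0,0,-0.03,0,0],[0,0,-0.03,0,0],[0,0,0,-0.125,0],[0,0,0,-0.125,0],[0,0,0,-0.125,0],[0,0,0,-0.125,0],[0,0,0,-0.125,0]]' 40
python3 plan.py 546.5 20 208 -76.9
python3 - <<'E'
from look import *
shot("side","s4")
for t in("w3","w4","w2"):
    d=dict(np.load(f"pics/{t}.npz")); W=cloud(d,d["T"]); Z=W[...,2]
    m=(abs(Z-.053)<.004)&(abs(W[...,0]-.547)<.04)&(abs(W[...,1]-.02)<.04)
    print(t,m.sum(),rect(W[m]),np.median(W[m],0))
E
```

```text
t: 22.05
position: [0.4034, 0.3226, 0.2377]
tool_rot: [0.784, -0.621, 0.0, -0.0]
wrist_force: [-0.0, 0.3, -0.3]
gripper_width: 1.004
t 22.05 pos [403.4 322.6 237.7] yaw -76.82 q6 1.90 F [-0.   0.3 -0.3] grip 1.004 tilt [0.0001 0.    ]
turn rad 0.0014  shift mm x 327.2 y -70.8 z 29.7
w3 2224 (array([538.1,   9.1]), array([64.9, 65.1]), 13.1) [0.54555724 0.019297   0.05250612]
w4 1640 (array([545.4,  20.5]), array([46.2, 46.7]), 13.1) [0.54794002 0.01663254 0.05237724]
w2 2214 (array([546.6,  23.3]), array([69.3, 65.4]), 57.2) [0.54923781 0.02128108 0.05249685]
```

View pics/s4.png

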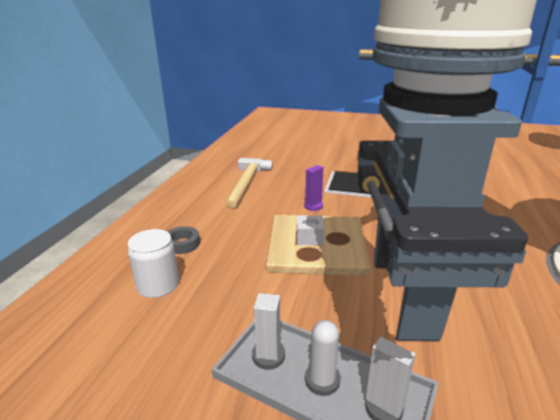

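```bash
python3 -m handwheel '[[0.015,-0.003,0,0,0],[0.034,-0.0075,0,0,0],[0.038,-0.0083,0,0,0],[0.038,-0.0083,0,0,0],[0.038,-0.0083,0,0,0],[0.038,-0.0083,0,0,0],[0.038,-0.0083,0,0,0],[0.038,-0.0083,0.01,0,0],[0.034,-0.007,0.02,0,0],[0.015,-0.003,0.03,0,0],[0,0,0.02,0,0],[0,0,0,0,0],[0,0,0,0,0],[0,0,0,0,0]]' 40
python3 - <<'E'
from look import *
d,W=shot("wrist","w5"); Z=W[...,2]
m=(abs(Z-.053)<.004)&(abs(W[...,0]-.547)<.04)&(abs(W[...,1]-.02)<.04)
print(m.sum(),rect(W[m]),np.median(W[m],0))
E
python3 plan.py 545.8 20.2 104 -76.9
```

```text
t: 23.27
position: [0.5446, 0.0208, 0.1587]
tool_rot: [0.781, -0.624, 0.0, -0.0]
wrist_force: [0.6, -0.3, -0.3]
gripper_width: 1.002
2853 (array([545. ,  20.4]), array([47.1, 46.1]), 13.0) [0.54671893 0.02059244 0.05247745]
t 23.32 pos [544.8  21.  159. ] yaw -77.18 q6 1.28 F [ 0.7 -0.   0.4] grip 1.002 tilt [ 0.0017 -0.0001]
turn rad -0.0049  shift mm x 1.0 y -0.8 z 55.0
```

View pics/w5.png

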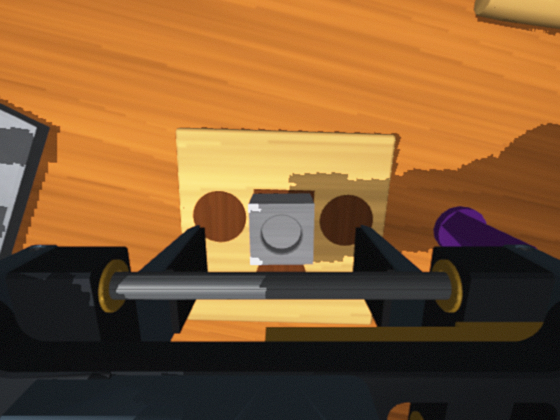

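```bash
python3 -m handwheel '[[0.0007,-0.0008,0,-0.004,0],[0,0,0.02,0,0],[0,0,0.022,0,0],[0,0,0.014,0,0],[0,0,0,0,0],[0,0,0,0,0],[0,0,0,0,100],[0,0,0,0,200],[0,0,0,0,255],[0,0,0,0,255],[0,0,0,0,255],[0,0,0,0,255],[0,0,0,0,255],[0,0,0,0,255],[0,0,0,0,255],[0,0,0,0,255],[0,0,0,0,255]]' 40
python3 plan.py 494.5 -274.5 100 -88
```

```text
t: 24.73
position: [0.5453, 0.0199, 0.1017]
tool_rot: [0.783, -0.622, 0.0, -0.0]
wrist_force: [-0.5, -0.9, 3.6]
gripper_width: 0.5
t 24.73 pos [545.3  19.9 101.7] yaw -76.95 q6 1.27 F [-0.5 -0.9  3.6] grip 0.500 tilt [ 0.0001 -0.    ]
turn rad 0.1929  shift mm x 292.4 y 61.1 z 1.7
```

```bash
python3 -m handwheel '[[0,0,-0.01,0,255],[0,0,-0.025,0,255],[0,0,-0.035,0,255],[0,0,-0.03,0,255],[0,0,0,0,255],[0,0,0,0,255]]' 40
python3 - <<'E'
from look import *
for t in("top0","t2","w1"):
    d=dict(np.load(f"pics/{t}.npz"));W=cloud(d,d.get("T")); im=d["img"].astype(int)
    m=(abs(W[...,0]-.494)<.085)&(abs(W[...,1]+.275)<.085)&(W[...,2]<.03)
    k=m&(im.max(2)<60); n,l,st,_=cv2.connectedComponentsWithStats(k.astype(np.uint8)); 
    if n<2: continue
    i=1+st[1:,4].argmax(); p=W[l==i]; p=p[~np.isnan(p[:,0])]; print(t,st[i],rect(p),np.median(p,0))
    print(im[255,412] if t!="w1" else 0)
s=np.load("pics/t2.npz")["img"][205:310,360:470]; cv2.imwrite("pics/padc.png",cv2.resize(s,None,fx=5.5,fy=5.5)[:,:,::-1])
E
python3 plan.py 494.5 -274.5 193 -88
```

```text
t: 25.23
position: [0.5458, 0.0199, 0.2033]
tool_rot: [0.783, -0.622, 0.001, -0.001]
wrist_force: [0.1, 0.0, -5.3]
gripper_width: 0.5
top0 [ 387  231   52   53 2660] (array([ 494.6, -272.9]), array([107., 105.]), 89.7) [ 0.49441046 -0.27316908  0.00855203]
[34 33 33]
t2 [ 386  231   54   53 2699] (array([ 493.3, -272.8]), array([107.7, 107.3]), 89.7) [ 0.49331137 -0.27224025  0.00853   ]
[38 37 37]
w1 [ 493  184   67   76 3815] (array([ 502.3, -259.6]), array([85.7, 93.7]), 89.6) [ 0.50779927 -0.25234439  0.01052349]
0
t 25.23 pos [545.8  19.9 203.3] yaw -76.95 q6 1.27 F [ 0.1  0.  -5.3] grip 0.500 tilt [ 0.0031 -0.0002]
turn rad 0.1929  shift mm x 292.4 y 61.6 z 10.3
```

View pics/padc.png

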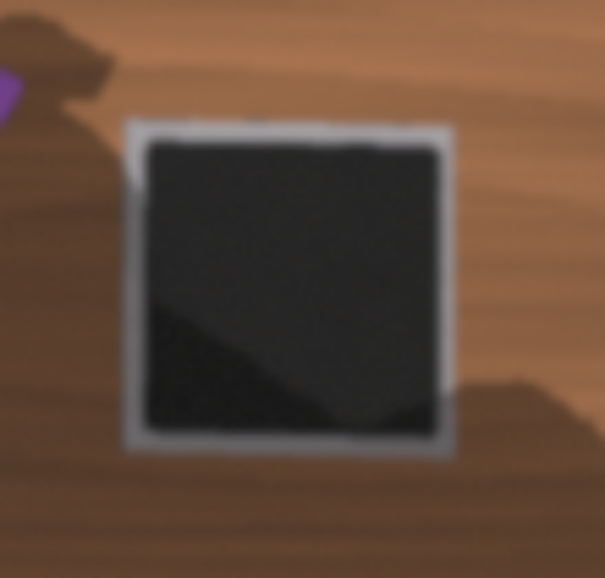

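```bash
python3 -m handwheel '[[0,0,0,0.1,255],[0,0,0,0.1,255],[0,0,0,0.028,255],[0,0,0,0,255]]' 40
python3 plan.py 494 -272.5 193 -90
```

```text
t: 25.57
position: [0.5445, 0.0199, 0.2003]
tool_rot: [-0.706, 0.708, 0.001, -0.001]
wrist_force: [-0.5, -0.3, -4.7]
gripper_width: 0.503
t 25.57 pos [544.5  19.9 200.3] yaw -90.10 q6 1.50 F [-0.5 -0.3 -4.7] grip 0.503 tilt [-0.0026  0.0002]
turn rad -0.0018  shift mm x 292.4 y 50.5 z 7.3
```

```bash
python3 -m handwheel '[[0.014,0.002,0,0,255],[0.03,0.005,0,0,255],[0.036,0.0065,0,0,255],[0.036,0.0065,0,0,255],[0.036,0.0065,0,0,255],[0.036,0.0065,0,0,255],[0.036,0.0065,0,0,255],[0.036,0.0065,0,0,255],[0.022,0.003,0,0,255],[0.01,0.002,0,0,255],[0,0,0,0,255],[0,0,0,0,255],[0,0,0,0,255]]' 40
python3 - <<'E'
from look import *
d,W=shot("wrist","w6"); im=d["img"].astype(int)
m=(abs(W[...,0]-.494)<.085)&(abs(W[...,1]+.275)<.085)&(W[...,2]<.03)
for nm,k in(("dark",m&(im.max(2)<60)),("plate",m&(W[...,2]>.006))):
    n,l,st,_=cv2.connectedComponentsWithStats(k.astype(np.uint8)); i=1+st[1:,4].argmax(); p=W[l==i]; print(nm,st[i],rect(p),np.nanpercentile(p,[0.5,99.5],axis=0))
E
python3 plan.py 494 -272.5 100 -90
```

```text
t: 26.65
position: [0.4941, -0.2709, 0.2011]
tool_rot: [0.707, -0.707, -0.001, -0.0]
wrist_force: [-0.1, -0.0, -4.0]
gripper_width: 0.503
dark [ 228  149  113   82 7294] (array([ 508.5, -274.2]), array([106.8,  80.6]), 89.7) [[ 0.47436753 -0.32687661  0.00843834]
 [ 0.54840245 -0.2213926   0.01228564]]
plate [ 226  148  115   84 7644] (array([ 507.6, -273.5]), array([110.4,  82.4]), 89.6) [[ 0.47352497 -0.32755299  0.00797706]
 [ 0.54844072 -0.21929898  0.01227335]]
t 26.70 pos [ 494.3 -270.8  201.3] yaw -89.92 q6 0.96 F [-0.5  0.8 -3.5] grip 0.503 tilt [-0.0008  0.0008]
turn rad 0.0014  shift mm x 1.7 y 0.3 z 101.3
```

View pics/w6.png

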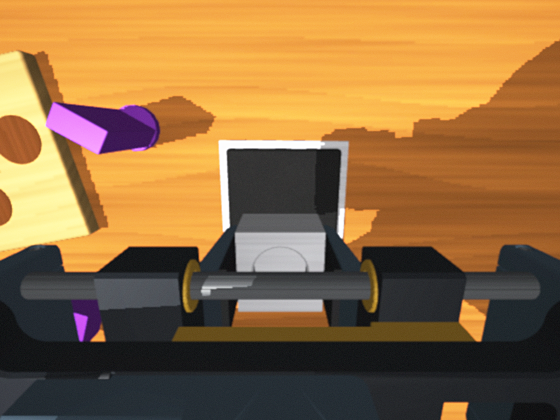

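```bash
python3 -m handwheel '[[0.0025,0.0005,0,0,255],[0,0,0.02,0,255],[0,0,0.03,0,255],[0,0,0.03,0,255],[0,0,0.018,0,255],[0,0,0.005,0,255],[0,0,0.001,0,255],[0,0,0,0,255],[0,0,0,0,255],[0,0,0,0,255],[0,0,0,0,255]]' 40
python3 -m handwheel '[[0,0,0.0015,0,255],[0,0,0,0,255],[0,0,0,0,255]]'
```

```text
t: 27.62
position: [0.4942, -0.2749, 0.0987]
tool_rot: [-0.707, 0.707, -0.001, 0.0]
wrist_force: [-0.0, 0.1, -4.4]
gripper_width: 0.502
t: 27.87
position: [0.4937, -0.2746, 0.0962]
tool_rot: [-0.707, 0.707, -0.0, 0.0]
wrist_force: [-0.6, -0.5, -4.4]
gripper_width: 0.5
```

```bash
python3 -m handwheel '[[-0.001,0,0.001,0,255],[0,0,0,0,255],[0,0,0,0,255]]' 40
python3 -m handwheel '[[0,0,0.001,0,255],[0,0,0,0,255],[0,0,0,0,255]]'
```

```text
t: 28.12
position: [0.4937, -0.2735, 0.095]
tool_rot: [-0.707, 0.707, 0.0, -0.0]
wrist_force: [-0.6, 0.2, -4.1]
gripper_width: 0.504
t: 28.37
position: [0.4937, -0.2736, 0.094]
tool_rot: [-0.707, 0.707, 0.0, -0.0]
wrist_force: [0.6, 0.2, -3.5]
gripper_width: 0.498
```

Contact is imminent; release, lift, and look.

```bash
python3 -m handwheel '[[0,0,0.0004,0,220],[0,0,0,0,150],[0,0,0,0,0],[0,0,0,0,0],[0,0,0,0,0],[0,0,0,0,0],[0,0,0,0,0],[0,0,0,0,0],[0,0,-0.02,0,0],[0,0,-0.03,0,0],[0,0,-0.035,0,0],[0,0,-0.035,0,0],[0,0,-0.02,0,0],[0,0,0,0,0],[0,0,0,0,0]]' 40
python3 - <<'E'
from look import *
d,W=shot("wrist","w7"); im=d["img"].astype(int);Z=W[...,2]
m=(abs(W[...,0]-.494)<.085)&(abs(W[...,1]+.275)<.085)
k=m&(abs(Z-.044)<.004); print("blk",rect(W[k]))
for nm,k in(("dark",m&(im.max(2)<60)&(Z<.03)),("plate",m&(Z>.006)&(Z<.03))):
    n,l,st,_=cv2.connectedComponentsWithStats(k.astype(np.uint8)); i=1+st[1:,4].argmax(); p=W[l==i]; print(nm,st[i],rect(p))
E
python3 plan.py 403.4 322.7 238 -112.99
```

```text
t: 29.62
position: [0.4941, -0.2738, 0.2348]
tool_rot: [-0.707, 0.707, -0.001, 0.0]
wrist_force: [-0.2, -0.5, -0.4]
gripper_width: 1.0
blk (array([ 493.7, -273.2]), array([46.1, 46.5]), 90.0)
dark [ 230  148  101   95 6664] (array([ 494.8, -274.2]), array([106.7, 106.4]), 89.9)
plate [ 228  147  104   97 7378] (array([ 494.6, -273.3]), array([110.4, 108.5]), 90.0)
t 29.67 pos [ 493.6 -273.5  233.6] yaw -90.01 q6 0.96 F [ 0.1  0.  -0.3] grip 1.001 tilt [ 0.0001 -0.0001]
turn rad 0.4010  shift mm x -513.6 y 315.9 z -4.4
```

View pics/w7.png

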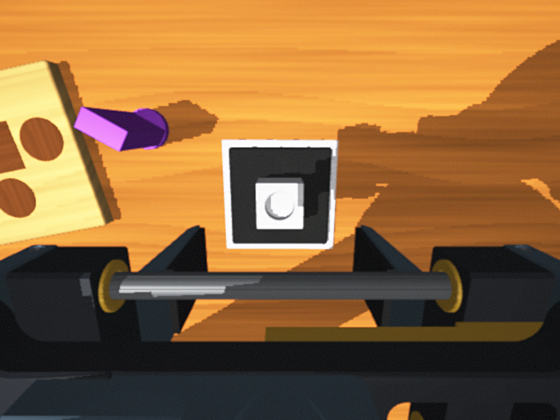

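```bash
python3 -m handwheel '[[0,0,0,0.1,0],[0,0,0,0.1,0],[0,0,0,0.1,0],[0,0,0,0.101,0],[-0.015,0.009,0,0,0],[-0.03,0.018,0,0,0],[-0.033,0.02,0,0,0],[-0.033,0.02,0,0,0],[-0.033,0.02,0,0,0],[-0.033,0.02,0,0,0],[-0.033,0.02,0,0,0],[-0.033,0.02,0,0,0],[-0.033,0.02,0,0,0],[-0.033,0.02,0,0,0],[-0.033,0.02,0,0,0],[-0.033,0.02,0,0,0],[-0.033,0.02,0,0,0],[-0.033,0.02,0,0,0]]' 40
python3 -m handwheel '[[-0.03,0.02,0,0,0],[-0.025,0.02,0,0,0],[-0.014,0.008,0,0,0],[0,0,0,0,0],[0,0,0,0,0],[0,0,0,0,0]]' 40
python3 plan.py 403.4 322.7 128 -112.99
```

```text
t: 31.17
position: [0.4189, 0.2383, 0.2324]
tool_rot: [-0.552, 0.834, 0.0, -0.001]
wrist_force: [1.7, 0.3, -0.3]
gripper_width: 1.0
t: 31.67
position: [0.4025, 0.3182, 0.2327]
tool_rot: [-0.552, 0.834, -0.0, -0.001]
wrist_force: [0.5, -0.2, 1.2]
gripper_width: 1.001
t 31.67 pos [402.5 318.2 232.7] yaw -112.98 q6 2.52 F [ 0.5 -0.2  1.2] grip 1.001 tilt [-0.0017 -0.0013]
turn rad 0.0001  shift mm x -4.5 y 1.0 z 104.7
```

```bash
python3 -m handwheel '[[-0.0045,0.001,0,0,0],[0,0,0.02,0,0],[0,0,0.02,0,0],[0,0,0,0,0],[0,0,0,0,0],[0,0,0,0,0]]' 40
python3 - <<'E'
from look import *
d,W=shot("wrist","w8"); Z=W[...,2]
m=(Z>.08)&(Z<.1)&(W[...,0]>.3)&(W[...,0]<.65)&(W[...,1]>.2)
n,l,st,_=cv2.connectedComponentsWithStats(m.astype(np.uint8))
for i in range(1,n):
    if st[i,4]>100:
        p=W[l==i]; q=p[p[:,2]>np.nanmax(p[:,2])-.003] ; print(st[i],rect(p),rect(q),q.mean(0))
E
python3 plan.py 403.4 322.7 128 -112.99
```

```text
t: 32.17
position: [0.4042, 0.3232, 0.1944]
tool_rot: [-0.552, 0.834, -0.0, 0.0]
wrist_force: [1.0, 0.4, 0.6]
gripper_width: 0.999
[ 221    0   55   39 1389] (array([541.9, 284.4]), array([19.3, 25.9]), 5.0) (array([541.7, 284.4]), array([18.4, 25.6]), 4.7) [0.53884457 0.28663918 0.09477204]
[ 244  108   44   46 1571] (array([474.2, 303.8]), array([29. , 29.2]), 3.8) (array([474.4, 303.9]), array([13.8, 16.4]), 62.2) [0.4742982  0.30406339 0.09407427]
[ 268  208   26   57 1438] (array([403.2, 323.2]), array([17.8, 38.2]), 67.1) (array([403.3, 323.3]), array([17.6, 37.9]), 67.7) [0.40372442 0.32287187 0.09461122]
t 32.22 pos [404.3 323.4 194.7] yaw -113.02 q6 2.53 F [0.4 0.3 0.1] grip 1.000 tilt [0.001  0.0006]
turn rad -0.0005  shift mm x 1.0 y 0.5 z 66.7
```

View pics/w8.png

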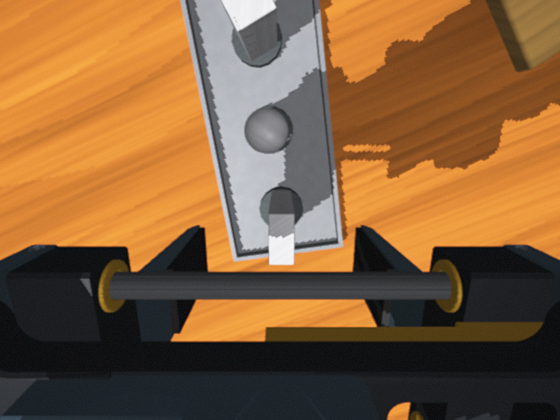

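```bash
python3 -m handwheel '[[0.0005,0.0005,0.016,0,0],[0,0,0.03,0,0],[0,0,0.02,0,0],[0,0,0,0,0],[0,0,0,0,0],[0,0,0,0,100],[0,0,0,0,200],[0,0,0,0,255],[0,0,0,0,255],[0,0,0,0,255],[0,0,0,0,255],[0,0,0,0,255],[0,0,0,0,255],[0,0,0,0,255],[0,0,0,0,255],[0,0,0,0,255],[0,0,0,0,255],[0,0,0,0,255],[0,0,0,0,255],[0,0,0,0,255]]' 40
python3 plan.py 557.8 -30.7 143 -112.99
```

```text
t: 33.88
position: [0.4031, 0.3231, 0.1276]
tool_rot: [-0.552, 0.834, -0.0, -0.0]
wrist_force: [0.5, -0.2, -2.1]
gripper_width: 0.194
t 33.88 pos [403.1 323.1 127.6] yaw -112.99 q6 2.53 F [ 0.5 -0.2 -2.1] grip 0.194 tilt [-0.0001 -0.0001]
turn rad 0.0001  shift mm x 265.3 y -280.6 z -15.4
```

```bash
python3 -m handwheel '[[0,0,-0.015,0,255],[0,0,-0.03,0,255],[0,0,-0.035,0,255],[0,0,-0.03,0,255],[0.01,-0.01,0,0,255],[0.021,-0.022,0,0,255],[0.026,-0.0275,0,0,255],[0.026,-0.0275,0,0,255],[0.026,-0.0275,0,0,255],[0.026,-0.0275,0,0,255],[0.026,-0.0275,0,0,255],[0.026,-0.0275,0,0,255],[0.026,-0.0275,0,0,255],[0.026,-0.0275,0,0,255],[0.018,-0.019,0,0,255],[0.008,-0.009,0,0,255],[0,0,0,0,255],[0,0,0,0,255],[0,0,0,0,255]]' 40
python3 plan.py 557.8 -30.7 143 -112.99
```

```text
t: 35.47
position: [0.5567, -0.0292, 0.2374]
tool_rot: [-0.552, 0.834, 0.001, -0.0]
wrist_force: [-1.0, -0.2, -5.7]
gripper_width: 0.197
t 35.47 pos [556.7 -29.2 237.4] yaw -112.96 q6 1.81 F [-1.  -0.2 -5.7] grip 0.197 tilt [-0.0013  0.0005]
turn rad 0.0005  shift mm x 0.9 y -1.6 z 94.4
```

```bash
python3 -m handwheel '[[0.0005,-0.001,0.015,0,255],[0,0,0.03,0,255],[0,0,0.03,0,255],[0,0,0.012,0,255],[0,0,0.004,0,255],[0,0,0,0,255],[0,0,0,0,255],[0,0,0,0,255],[0,0,0,0,255],[0,0,0,0,255]]' 40
python3 plan.py 557.8 -30.7 142 -112.99
```

```text
t: 36.3
position: [0.5585, -0.031, 0.1476]
tool_rot: [-0.552, 0.834, -0.001, 0.001]
wrist_force: [0.7, -0.2, -4.6]
gripper_width: 0.197
t 36.30 pos [558.5 -31.  147.6] yaw -112.98 q6 1.81 F [ 0.7 -0.2 -4.6] grip 0.197 tilt [ 0.0015 -0.0002]
turn rad 0.0002  shift mm x 0.0 y 0.7 z 5.6
```

```bash
python3 -m handwheel '[[0,0.0004,0.003,0,255],[0,0,0.001,0,255],[0,0,0,0,255],[0,0,0,0,255],[0,0,0,0,255]]' 40
python3 -m handwheel '[[0,0,0.001,0,255],[0,0,0,0,255],[0,0,0,0,255],[0,0,0,0,255]]' 40
```

```text
t: 36.72
position: [0.5577, -0.0308, 0.1427]
tool_rot: [-0.552, 0.834, 0.0, -0.0]
wrist_force: [0.1, -0.5, -5.6]
gripper_width: 0.197
t: 37.05
position: [0.5577, -0.0308, 0.1417]
tool_rot: [-0.552, 0.834, 0.0, -0.0]
wrist_force: [-0.3, 0.0, -6.4]
gripper_width: 0.196
```

```bash
python3 -m handwheel '[[0,0,0.0005,0,255],[0,0,0,0,255]]' 40
python3 -m handwheel '[[0,0,0,0,200],[0,0,0,0,150],[0,0,0,0,0],[0,0,0,0,0],[0,0,0,0,0],[0,0,0,0,0],[0,0,0,0,0],[0,0,0,0,0],[0,0,0,0,0],[0,0,-0.015,0,0],[0,0,-0.025,0,0],[0,0,-0.03,0,0],[0,0,-0.025,0,0],[0,0,0,-0.12,0],[0,0,0,-0.125,0],[0,0,0,-0.125,0],[0,0,0,-0.123,0],[0,0,0,0,0]]' 40
python3 plan.py 475.7 303.9 236 -84.74
python3 - <<'E'
from look import *
d,W=shot("wrist","w9"); Z=W[...,2]
m=(Z>.08)&(Z<.115)&(W[...,0]>.3)&(W[...,0]<.65)&(abs(W[...,1])<.1)
n,l,st,_=cv2.connectedComponentsWithStats(m.astype(np.uint8))
for i in range(1,n):
    if st[i,4]>100:
        p=W[l==i]; q=p[p[:,2]>np.nanmax(p[:,2])-.003] ; print(st[i],rect(p),rect(q),q.mean(0))
E
```

```text
t: 37.22
position: [0.5577, -0.0308, 0.1416]
tool_rot: [-0.552, 0.834, -0.0, 0.0]
wrist_force: [-2.6, 0.3, 4.3]
gripper_width: 0.199
t: 38.72
position: [0.5577, -0.0308, 0.2363]
tool_rot: [0.741, -0.671, 0.0, -0.0]
wrist_force: [0.6, 0.1, -0.8]
gripper_width: 1.0
t 38.72 pos [557.7 -30.8 236.3] yaw -84.35 q6 1.31 F [ 0.6  0.1 -0.8] grip 1.000 tilt [0. 0.]
turn rad 0.0068  shift mm x -340.8 y 51.0 z 0.3
[ 259  193   42   57 1344] (array([557.9, -30.6]), array([18.2, 37.8]), 67.1) (array([557.9, -30.6]), array([18.1, 37.7]), 67.1) [ 0.55815509 -0.03055194  0.10851898]
```

View pics/w9.png

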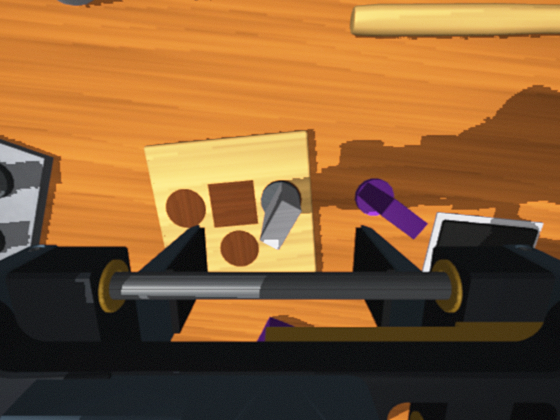

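```bash
python3 -m handwheel '[[-0.015,0.002,0,0.007,0],[-0.034,0.005,0,0,0],[-0.038,0.0058,0,0,0],[-0.038,0.0058,0,0,0],[-0.038,0.0058,0,0,0],[-0.038,0.0058,0,0,0],[-0.038,0.0058,0,0,0],[-0.038,0.0058,0,0,0],[-0.034,0.005,0,0,0],[-0.02,0.003,0,0,0],[-0.009,0.001,0.02,0,0],[0,0,0.02,0,0],[0,0,0,0,0],[0,0,0,0,0],[0,0,0,0,0]]' 40
python3 plan.py 475.7 303.9 128.2 -84.74
```

```text
t: 40.02
position: [0.4786, 0.3034, 0.197]
tool_rot: [0.736, -0.677, 0.0, -0.0]
wrist_force: [0.2, 0.4, 0.9]
gripper_width: 0.999
t 40.02 pos [478.6 303.4 197. ] yaw -85.29 q6 1.95 F [0.2 0.4 0.9] grip 0.999 tilt [0.0005 0.0002]
turn rad -0.0096  shift mm x -0.8 y 2.9 z 68.8
```

```bash
python3 -m handwheel '[[-0.0008,0.0027,0,-0.0095,0],[0,0,0.018,0,0],[0,0,0.03,0,0],[0,0,0.02,0,0],[0,0,0,0,0],[0,0,0,0,0],[0,0,0,0,100],[0,0,0,0,200],[0,0,0,0,255],[0,0,0,0,255],[0,0,0,0,255],[0,0,0,0,255],[0,0,0,0,255],[0,0,0,0,255],[0,0,0,0,255],[0,0,0,0,255],[0,0,0,0,255],[0,0,0,0,255],[0,0,0,0,255]]' 40
python3 plan.py 499.1 10.7 143 -84.74
```

```text
t: 41.6
position: [0.4754, 0.3041, 0.1282]
tool_rot: [0.74, -0.673, -0.0, 0.0]
wrist_force: [0.0, -0.3, -0.5]
gripper_width: 0.322
t 41.60 pos [475.4 304.1 128.2] yaw -84.60 q6 1.94 F [ 0.  -0.3 -0.5] grip 0.322 tilt [-0.0001 -0.0001]
turn rad 0.0025  shift mm x 294.4 y 3.3 z -14.8
```

```bash
python3 -m handwheel '[[0,0,-0.015,0,255],[0,0,-0.03,0,255],[0,0,-0.035,0,255],[0,0,-0.025,0,255],[0.015,0,0,0,255],[0.035,0.0005,0,0,255],[0.038,0.0005,0,0,255],[0.038,0.0005,0,0,255],[0.038,0.0005,0,0,255],[0.038,0.0005,0,0,255],[0.038,0.0005,0,0,255],[0.032,0.0003,0,0,255],[0.017,0,0,0,255],[0.005,0,0,0.002,255],[0,0,0,0,255],[0,0,0,0,255],[0,0,0,0,255]]' 40
python3 plan.py 499 10.7 143 -84.74
```

```text
t: 43.02
position: [0.4996, 0.0122, 0.2331]
tool_rot: [0.739, -0.673, -0.0, 0.0]
wrist_force: [0.4, 0.6, -4.5]
gripper_width: 0.32
t 43.02 pos [499.6  12.2 233.1] yaw -84.66 q6 1.38 F [ 0.4  0.6 -4.5] grip 0.320 tilt [-0.0005  0.0003]
turn rad 0.0014  shift mm x 1.4 y 0.7 z 90.1
```

```bash
python3 -m handwheel '[[0.0013,0.0005,0.015,0,255],[0,0,0.03,0,255],[0,0,0.028,0,255],[0,0,0.012,0,255],[0,0,0.003,0,255],[0,0,0,0,255],[0,0,0,0,255],[0,0,0,0,255],[0,0,0,0,255],[0,0,0,0,255]]' 40
python3 plan.py 499 10.7 142.2 -84.74
python3 -m handwheel '[[0,0,0.001,0,255],[0,0,0,0,255],[0,0,0,0,255]]' 40
python3 plan.py 499 10.7 142.2 -84.74
```

```text
t: 43.85
position: [0.4999, 0.0099, 0.146]
tool_rot: [0.739, -0.674, 0.001, -0.0]
wrist_force: [0.3, 0.3, -4.5]
gripper_width: 0.324
t 43.85 pos [499.9   9.9 146. ] yaw -84.71 q6 1.38 F [ 0.3  0.3 -4.5] grip 0.324 tilt [ 0.0015 -0.0001]
turn rad 0.0006  shift mm x -0.9 y 0.8 z 3.8
t: 44.1
position: [0.4995, 0.0098, 0.1443]
tool_rot: [0.739, -0.674, 0.0, -0.0]
wrist_force: [0.7, -0.4, -3.9]
gripper_width: 0.318
t 44.10 pos [499.5   9.8 144.3] yaw -84.71 q6 1.38 F [ 0.7 -0.4 -3.9] grip 0.318 tilt [ 0.0001 -0.    ]
turn rad 0.0004  shift mm x -0.9 y 0.4 z 2.1
```

```bash
python3 -m handwheel '[[-0.0009,0.0004,0.001,0,255],[0,0,0,0,255],[0,0,0,0,255]]' 40
python3 -m handwheel '[[0,0,0.001,0,255],[0,0,0,0,255],[0,0,0,0,255]]' 40
```

```text
t: 44.35
position: [0.4989, 0.0107, 0.1431]
tool_rot: [0.739, -0.674, -0.0, 0.0]
wrist_force: [-0.1, -1.0, -4.1]
gripper_width: 0.321
t: 44.6
position: [0.499, 0.0107, 0.1422]
tool_rot: [0.739, -0.674, 0.0, 0.0]
wrist_force: [-0.8, 0.0, -3.9]
gripper_width: 0.32
```

```bash
python3 -m handwheel '[[0,0,0.0005,0,255],[0,0,0,0,255]]' 40
python3 -m handwheel '[[0,0,0,0,200],[0,0,0,0,150],[0,0,0,0,0],[0,0,0,0,0],[0,0,0,0,0],[0,0,0,0,0],[0,0,0,0,0],[0,0,0,0,0],[0,0,0,0,0],[0,0,-0.015,0,0],[0,0,-0.025,0,0],[0,0,-0.03,0,0],[0,0,-0.025,0,0],[0,0,0,0,0],[0,0,0,0,0]]' 40
python3 plan.py 548.3 284.4 236 -84.74
python3 - <<'E'
from look import *
d,W=shot("wrist","w10"); Z=W[...,2]
m=(Z>.08)&(Z<.115)&(W[...,0]>.3)&(W[...,0]<.65)&(abs(W[...,1])<.1)
n,l,st,_=cv2.connectedComponentsWithStats(m.astype(np.uint8))
for i in range(1,n):
    if st[i,4]>100:
        p=W[l==i]; q=p[p[:,2]>np.nanmax(p[:,2])-.003] ; print(st[i],rect(p),rect(q),q.mean(0))
E
```

```text
t: 44.77
position: [0.4991, 0.0107, 0.1421]
tool_rot: [0.739, -0.674, 0.0, -0.0]
wrist_force: [-1.6, 0.2, 6.5]
gripper_width: 0.321
t: 46.02
position: [0.4995, 0.0107, 0.2378]
tool_rot: [0.739, -0.674, 0.001, -0.001]
wrist_force: [0.7, -0.3, -1.0]
gripper_width: 1.002
t 46.02 pos [499.5  10.7 237.8] yaw -84.71 q6 1.38 F [ 0.7 -0.3 -1. ] grip 1.002 tilt [ 0.0027 -0.0003]
turn rad 0.0005  shift mm x -268.1 y -73.7 z 1.8
[ 316  128   50   56 1537] (array([557.6, -30.4]), array([18.5, 38.1]), 66.8) (array([557.7, -30.3]), array([17.8, 37.7]), 66.9) [ 0.55794367 -0.03026321  0.10891196]
[ 262  201   36   39 1101] (array([498.6,  10.8]), array([28.5, 29.2]), 18.4) (array([497.9,  10.8]), array([15.8, 14.7]), 44.6) [0.49821178 0.01091068 0.10770812]
```

Round punch back on its spot (498.6, 10.8; start 498.6, 10.9). Now the square one.

```bash
python3 -m handwheel '[[-0.015,-0.004,0,0,0],[-0.034,-0.0095,0,0,0],[-0.036,-0.01,0,0,0],[-0.036,-0.01,0,0,0],[-0.036,-0.01,0,0,0],[-0.036,-0.01,0,0,0],[-0.036,-0.01,0,0,0],[-0.028,-0.0075,0,0,0],[-0.011,-0.003,0,0,0],[0,0,0.02,0,0],[0,0,0.02,0,0],[0,0,0,0,0],[0,0,0,0,0],[0,0,0,0,0]]' 40
python3 plan.py 548.3 284.4 128.7 -84.74
```

```text
t: 47.23
position: [0.5481, 0.284, 0.197]
tool_rot: [0.739, -0.674, -0.0, 0.0]
wrist_force: [-0.3, -0.2, 1.0]
gripper_width: 0.995
t 47.23 pos [548.1 284.  197. ] yaw -84.74 q6 1.86 F [-0.3 -0.2  1. ] grip 0.995 tilt [-0.0003 -0.0002]
turn rad -0.0000  shift mm x -0.4 y -0.2 z 68.3
```

```bash
python3 -m handwheel '[[-0.0004,0,0.018,0,0],[0,0,0.03,0,0],[0,0,0.02,0,0],[0,0,0,0,0],[0,0,0,0,0],[0,0,0,0,100],[0,0,0,0,200],[0,0,0,0,255],[0,0,0,0,255],[0,0,0,0,255],[0,0,0,0,255],[0,0,0,0,255],[0,0,0,0,255],[0,0,0,0,255],[0,0,0,0,255],[0,0,0,0,255],[0,0,0,0,255],[0,0,0,0,255],[0,0,0,0,255]]' 40
python3 plan.py 541.9 69.9 143.5 -84.74
```

```text
t: 48.82
position: [0.5479, 0.2847, 0.1287]
tool_rot: [0.739, -0.674, -0.0, 0.0]
wrist_force: [1.3, 0.4, -1.6]
gripper_width: 0.286
t 48.82 pos [547.9 284.7 128.7] yaw -84.71 q6 1.86 F [ 1.3  0.4 -1.6] grip 0.286 tilt [-0.0001 -0.0001]
turn rad 0.0005  shift mm x 213.4 y 25.7 z -14.8
```

```bash
python3 -m handwheel '[[0,0,-0.015,0,255],[0,0,-0.03,0,255],[0,0,-0.035,0,255],[0,0,-0.025,0,255],[0.015,0.002,0,0,255],[0.03,0.004,0,0,255],[0.033,0.004,0,0,255],[0.033,0.004,0,0,255],[0.033,0.004,0,0,255],[0.033,0.004,0,0,255],[0.026,0.003,0,0,255],[0.0105,0.001,0,0,255],[0,0,0.015,0,255],[0,0,0.03,0,255],[0,0,0.03,0,255],[0,0,0.01,0,255],[0,0,0,0,255],[0,0,0,0,255],[0,0,0,0,255],[0,0,0,0,255]]' 40
python3 plan.py 541.5 69.5 142.7 -84.74
```

```text
t: 50.48
position: [0.5425, 0.0699, 0.1501]
tool_rot: [0.739, -0.674, 0.001, -0.001]
wrist_force: [0.5, 0.7, -6.3]
gripper_width: 0.286
t 50.48 pos [542.5  69.9 150.1] yaw -84.70 q6 1.50 F [ 0.5  0.7 -6.3] grip 0.286 tilt [0.0024 0.0001]
turn rad 0.0007  shift mm x 0.3 y 1.1 z 7.4
```

```bash
python3 -m handwheel '[[0.0003,0.0004,0.003,0,255],[0,0,0.001,0,255],[0,0,0.001,0,255],[0,0,0,0,255],[0,0,0,0,255],[0,0,0,0,255]]' 40
python3 plan.py 541.5 69.5 142.7 -84.74
python3 -m handwheel '[[0,0,0.0005,0,255],[0,0,0,0,255],[0,0,0,0,255]]' 40
```

```text
t: 50.98
position: [0.5414, 0.0695, 0.1437]
tool_rot: [0.739, -0.674, 0.0, -0.0]
wrist_force: [-0.8, -0.4, -6.2]
gripper_width: 0.284
t 50.98 pos [541.4  69.5 143.7] yaw -84.71 q6 1.50 F [-0.8 -0.4 -6.2] grip 0.284 tilt [0. 0.]
turn rad 0.0005  shift mm x -0.0 y -0.1 z 1.0
t: 51.23
position: [0.5414, 0.0694, 0.1432]
tool_rot: [0.739, -0.674, -0.0, 0.0]
wrist_force: [-0.2, -0.1, -6.6]
gripper_width: 0.282
```

```bash
python3 -m handwheel '[[0,0,0.0008,0,255],[0,0,0,0,255],[0,0,0,0,255]]' 40
```

```text
t: 51.48
position: [0.5415, 0.0695, 0.1426]
tool_rot: [0.739, -0.674, 0.0, -0.0]
wrist_force: [-0.9, -0.7, 1.4]
gripper_width: 0.279
```

Contact. Release, rise, and retreat along −x-ish for a full view.

```bash
python3 -m handwheel '[[0,0,0,0,200],[0,0,0,0,150],[0,0,0,0,0],[0,0,0,0,0],[0,0,0,0,0],[0,0,0,0,0],[0,0,0,0,0],[0,0,0,0,0],[0,0,0,0,0],[0,0,-0.015,0,0],[0,0,-0.025,0,0],[0,0,-0.03,0,0],[0,0,-0.03,0,0],[0,0.02,-0.02,0,0],[0,0.03,-0.02,0,0],[0,0.03,0,0,0],[0,0,0,0,0],[0,0,0,0,0]]' 40
python3 - <<'E'
from look import *
d,W=shot("wrist","w11"); Z=W[...,2]
m=(Z>.08)&(Z<.115)&(W[...,0]>.3)&(W[...,0]<.65)&(abs(W[...,1])<.1)
n,l,st,_=cv2.connectedComponentsWithStats(m.astype(np.uint8))
for i in range(1,n):
    if st[i,4]>100:
        p=W[l==i]; q=p[p[:,2]>np.nanmax(p[:,2])-.003] ; print(st[i],rect(p),rect(q),q.mean(0))
shot("side","s11")
d,W=shot("top","t11")
E
```

```text
t: 52.98
position: [0.4606, 0.062, 0.2829]
tool_rot: [0.739, -0.674, 0.0, -0.0]
wrist_force: [0.6, 0.7, 0.5]
gripper_width: 0.996
[ 369   86   50   50 1404] (array([557.6, -30.2]), array([18.5, 38.4]), 66.9) (array([557.6, -30. ]), array([18.2, 37.8]), 67.0) [ 0.55794111 -0.03011732  0.1087721 ]
[265 106  30  32 953] (array([539.3,  69.8]), array([26. , 25.5]), 5.3) (array([539.2,  69.7]), array([25.8, 25.4]), 5.3) [0.53936354 0.06958005 0.10879316]
[320 156  33  33 848] (array([498.3,  11.6]), array([28.9, 28.7]), 2.9) (array([497.9,  10.6]), array([14.7, 16.4]), 5.0) [0.49761519 0.01089186 0.10787749]
```

View pics/w11.png

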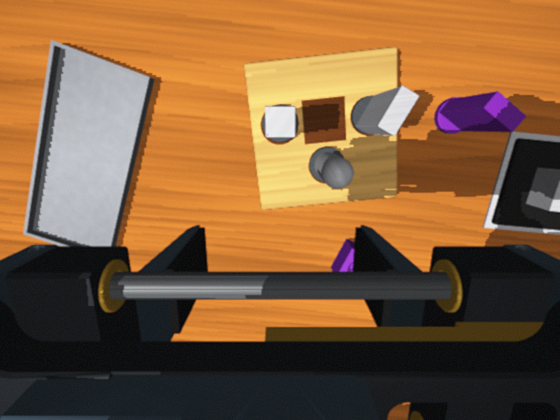

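View pics/s11.png

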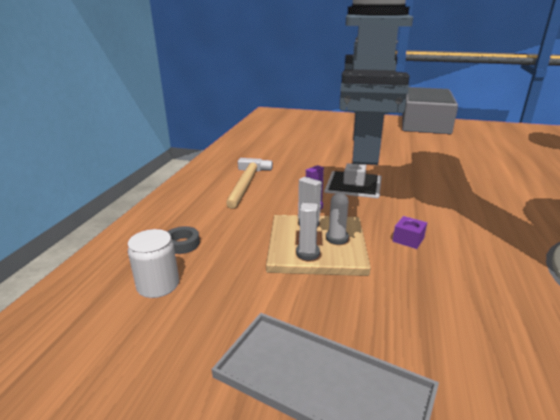

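View pics/t11.png

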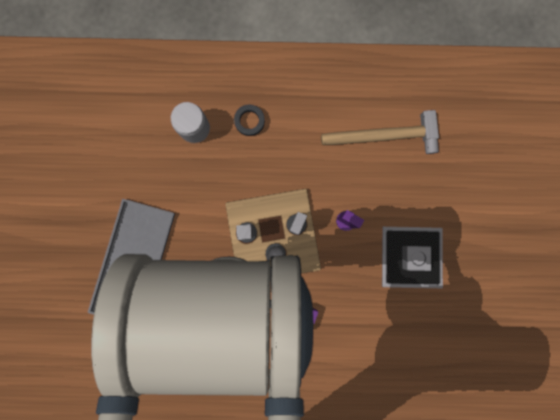

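```bash
python3 -c "
from station import ticket,r
print(r.get_obs()['t']); print(ticket.hand_in())"
```

```text
53.1333
the job is handed in; nothing more can be done
None
```

I moved the square, round and flat tools one at a time into the tray, standing. I then set the dapping block, hole up, on the black pad and put each tool back on its starting spot. The job was handed in at 53.1 s, with the gripper open and clear of everything.

- **Tools:** in the last wrist-camera view all three stand upright, each within about 0.5 mm of where that camera first saw it. Their yaws match to within about 1°.
- **Dapping block:** right after release it measured about 1 mm from the pad's centre. The last pictures show it still there, hole up.
- **Everything else:** the hammer, tin, collar and purple look-alikes look unmoved by eye; I did not measure them again. The tray is empty.
- **Forces:** the highest wrist force read was about 25 N, when the square tool first touched the tray floor. I read it only at the end of each move, not continuously.
- **Disagreement between cameras:** the top and wrist cameras differed by up to about 2 mm on positions and 4° on the square tool's yaw. I went with the wrist camera. No checks failed.

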